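# Tip the drilled instrument block onto the docking plate

## Robot

A 6-joint arm with a two-finger parallel gripper is mounted at the origin on a cart in front of the work surface, level with it; the furniture and walls round the work are solid. World frame = base frame: x ahead of the robot, y to its left, z up, the work surface at z = 0. Lengths are in mm, angles in rad, forces in N, time in s.
With the tool pointing down it reaches from about 350 to 775 mm from the base axis. Payload 7.3 kg.
Tool frame: the origin (TCP) lies at the very end of the fingers, on their centre line; the grasp point (between the pads) lies 19 mm behind it; z points along the fingers, y is the line along which they close (so a half turn about z gives the same grasp; the last joint's range is limited). The gripper opens to 92 mm and grips with 3 to 60 N. Pads are 19 mm wide; open, the fingers measure 130 mm over their backs; the gripper's body (75 mm by 190 mm) begins 47 mm behind the grasp point.
Start: joints at [-1.378, 0.342, 1.524, -0, 1.275, -0.146], TCP at [174.51, -495.168, 226.741] pointing down, gripper open.
Joint ranges: [-2.53, 2.53], [-0.77, 2.02], [0.04, 2.7], [-1, 4.14], [0.28, 2.66], [-3.11, 3.11]. Speed limits (rad/s): [2.57, 2.57, 3.14, 3.14, 3.14, 3.14].

## Interface

Orientations are given as [roll, pitch, yaw] about the fixed x, y, z axes, in that order (R = Rz(yaw) Ry(pitch) Rx(roll)).
In Python, from plant import * gives the robot as it stands.
- The arm moves only by the tool arm_command, never from a script. Its arguments are lists of equal length, an entry for each row: "gripper": the finger opening in mm, from 0 to 91.8; "dp": the shift along the tool's x, y, z in units of 25 mm (1.0 is 25 mm), a list of three; "twist": the turn about the tool's z in units of 5 degrees (1.0 is 5 degrees). A call has exactly 5 rows; each row shifts and turns the commanded pose from where the row before left it, along the tool's axes as they then stand; what a row does not reach is not made up. A row lasts 1/8 s, in which the tool goes at most 62.5 mm and 10.7 degrees, less where a joint would pass 70% of its speed; a pose out of reach is approached as far as the arm can. A call is refused whole if a number of a shift passes 1 or a number of a turn 1, either way. A call with a gripper value outside its range is refused whole. The fingers move at their own pace and stop on an object; the grip force is fixed at half the most. Time passes only in rows, so rows that do not move let the fingers close, or fill a call up. It gives the time, the measured TCP pose, the force, the opening and the grip force at its end, in the units of the state.
- get_obs(): the state, without advancing time (a new reading comes with each control period).
- capture(name): name is "scene" or "top" or "wrist"; returns the picture (480x640x3 uint8, red, green, blue); there is no depth.
- get_calibration(name): a dict with "mtx" (3x3 intrinsics, pixels), "position" and "attitude" of the camera in the world; the wrist camera has in their place "mount" (4x4, takes a point from camera to tool coordinates, whose origin is the TCP and whose axes are the flange's). Camera axes: x right, y down, z forward; pixel columns grow to the right and rows downward; lengths in mm; the calibration is good to about 2 mm. A picture is of the moment at which its call begins: read the wrist's pose just before it. get_calibration takes no time and is no camera call.
- close_job(): hands the job in; it is judged then, once.
The state is a dict: "time": time; "joint_positions": joint angles; "dq": joint speeds; "tau": joint torques, N m; "tool_pos": TCP position; "tcp_rot": TCP orientation; "contact_force": force on the tool from outside, world axes, zero at the start; "moment": the same for the moment, N m; "grip_width": finger opening in mm; "finger_force": force on a finger pad.
Only numpy, scipy, OpenCV 4.12 (cv2) and the standard library are available. Lean on these libraries where they do the work, as an engineer would, in place of code of your own. Each camera call takes 0.05 s, during which the arm holds its last target. There are 200 camera calls.

## Task

The blue and the green instrument block each stand on end in front of the low steel plate, drilled face toward the robot. Without picking it up, slide the blue block away from the robot until it stands against the plate's front edge, then push it high up so that it tips over that edge and lies flat on the plate, square to it, holes facing up, its foot end still at the front edge. Leave the green block standing where it is, and finish clear of everything.

Things in the scene. Friction and masses are not known exactly. Their poses are not given: they have to be found in the camera images.
- blue_block_centre (a point): Centre of the blue block (aluminium face with 3 x 4 dark holes). Standing: 100 mm high (z), 80 mm wide (y), 60 mm deep (x), centre 50 mm up. x axis: from the drilled face (toward the robot) to the plain back (toward the plate); z up. Once tipped, z points along the plate's x, and x straight down.
- blue_block: The same block; origin at the centre of its foot. 0.3 to 0.65 kg, slippery (friction about 0.15): pushed at up to 85 mm height it slides upright until its foot is stopped. Then, pushed on at 75 to 90 mm height, it leans, and after about 40 to 50 mm more it falls flat by itself; its upper side is then 67 mm above the worktop, so fingers 75 mm up or more stay clear of it.
- green_block_centre (a point): Centre of the green block, same size and make. It stands beside the blue one, left or right, 136 mm centre to centre along the plate's edge, at least 45 mm free between them. Must stay.
- plate_edge (a point): Middle of the upper front edge of the fixed steel plate; dark grippy rubber covers its top and front edge. 250 mm long (y), 120 mm deep (x), 7 mm high, this point at the top. x: level, from the front edge back over the plate, away from the robot; y along the edge; z up. The edge is a step that stops a block's foot; the blocks start 20 to 45 mm short of it.

How it is judged:
By the outcome, as a careful person would: the job done as asked, in the order asked, and still so for the second after the job is handed in, with the robot touching nothing.
It also fails if it takes over 32 s, if anything falls off the work surface, if the arm or the gripper's body presses on something with over 40 N, if the wrist force passes 120 N, or if a joint passes its speed limit or range.

## Working session

There is one attempt and no reset: what is moved stays moved. The work goes in short steps, Python scripts to look and compute and a tool call to move; the robot and the scene stay as the last step left them, time stands still between calls to the robot, and variables do not carry over. Pictures are saved under pics/ and viewed, at most 10 in all, crops included, and the job is handed in when it is done.

Besides the shell and the picture viewer there is one more tool, called after "Request:" as name(argument=value, ...) on one line, values as JSON. arm_command: Moves the arm, as the interface text tells. Its arguments: {"type":"object","properties":{"gripper":{"type":"array"},"dp":{"type":"array"},"twist":{"type":"array"}},"required":["gripper","dp","twist"]}

```bash
mkdir -p pics; python3 - <<'E'
from plant import *
import cv2
print(get_obs())
for n in("scene","top"):
    im=capture(n); cv2.imwrite(f"pics/{n}0.png",im[:,:,::-1]); print(n,get_calibration(n))
E
```

```text
{'time': 0.0, 'joint_positions': array([-1.37804051e+00,  3.42726119e-01,  1.52498497e+00, -1.02145154e-05,
        1.27540400e+00, -1.46011031e-01]), 'dq': array([ 0.00027844, -0.00064225,  0.00116689, -0.00071206, -0.00111941,
        0.00086294]), 'tau': array([-6.17696824e-04, -4.31245780e+01, -2.44221890e+01,  7.17393612e-02,
        5.59275330e-02, -1.56122169e-04]), 'tool_pos': array([ 174.40639734, -494.76576251,  226.05438682]), 'tcp_rot': array([-3.14008499e+00, -2.11840234e-04,  3.38769673e-01]), 'contact_force': array([-0.21327708, -0.00336225, -0.22652994]), 'moment': array([-0.0043929 , -0.02512985,  0.01786481]), 'finger_force': 0.0, 'grip_width': 92.14309264163016}
scene {'mtx': array([[570.4539062 ,   0.        , 320.67679164],
       [  0.        , 570.4539062 , 237.84902852],
       [  0.        ,   0.        ,   1.        ]]), 'position': array([-115.0829465 , -404.26324991,  566.02731483]), 'attitude': array([-2.18171331e+00, -1.33250706e-04, -1.13631378e+00])}
top {'mtx': array([[434.92231829,   0.        , 323.57506735],
       [  0.        , 434.92231829, 234.55940785],
       [  0.        ,   0.        ,   1.        ]]), 'position': array([ 339.7502486 , -113.19421764,  891.72175892]), 'attitude': array([-2.93814175e+00, -2.40835014e-03, -1.38746281e+00])}
```

View pics/scene0.png

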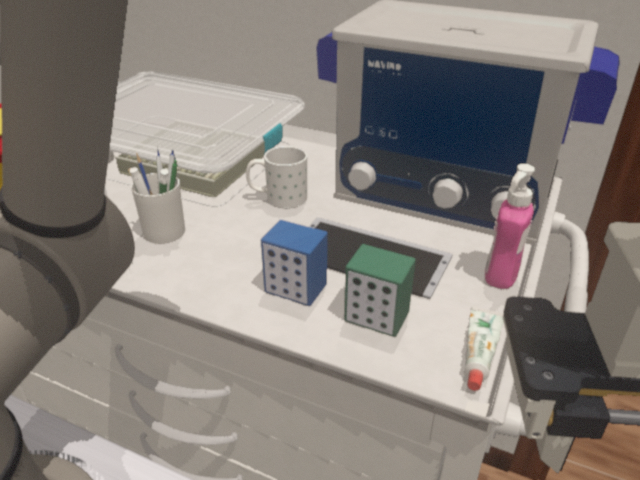

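View pics/top0.png

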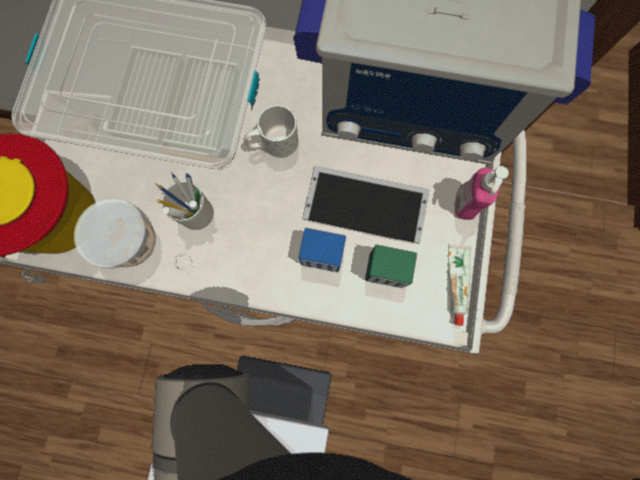

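The top view shows the blue block at about (322,250), the green at (391,266), and the plate's front edge running from about (304,224) to (418,241). I'll take zoomed crops to read the corners.

```bash
python3 - <<'E'
import cv2,numpy as np
a=cv2.imread("pics/top0.png")[155:295,290:440]
cv2.imwrite("pics/topz.png",cv2.resize(a,None,fx=4,fy=4,interpolation=cv2.INTER_CUBIC))
b=cv2.imread("pics/scene0.png")[210:340,255:460]
cv2.imwrite("pics/scenez.png",cv2.resize(b,None,fx=3.9,fy=3.9,interpolation=cv2.INTER_CUBIC))
E
```

```text
(no output)
```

View pics/topz.png

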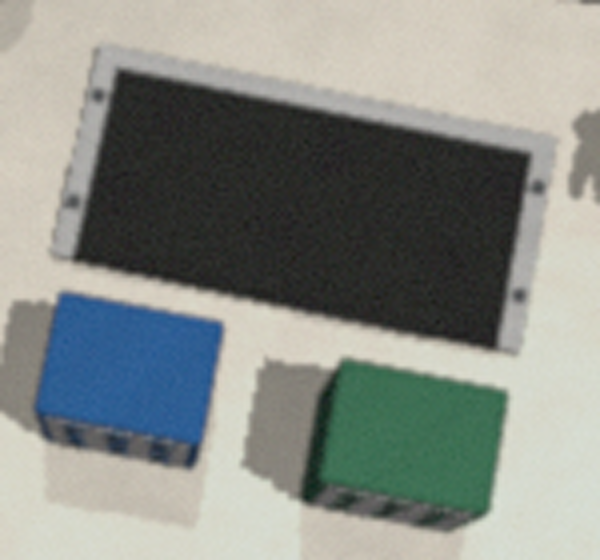

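View pics/scenez.png

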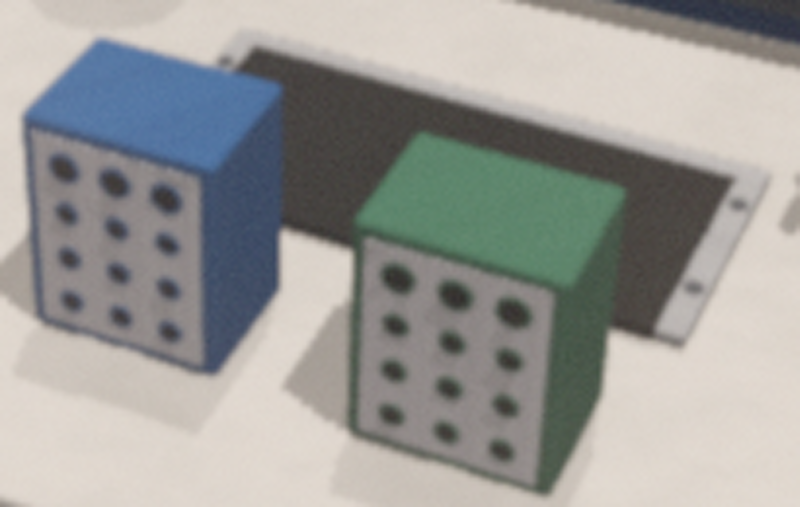

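The crops show the top and foot corners of both blocks and the four plate corners clearly, and I've read the pixels off. Next I fit the poses.

```bash
cat > h.py <<'E'
from plant import *
import numpy as np, cv2
from scipy.spatial.transform import Rotation as R
from scipy.optimize import least_squares
def proj(n,P):
    c=get_calibration(n); q=(np.asarray(P,float)-c["position"])@R.from_euler("xyz",c["attitude"]).as_matrix()
    u=q@c["mtx"].T; return u[:,:2]/u[:,2:]
def place(p,L):
    c,s=np.cos(p[2]),np.sin(p[2]); L=np.asarray(L,float)
    return L@np.array([[c,s,0],[-s,c,0],[0,0,1]])+[p[0],p[1],0]
def fit(obs,x0):
    f=lambda p:np.concatenate([(proj(n,place(p,L))-uv).ravel() for n,L,uv in obs])
    r=least_squares(f,x0,loss="soft_l1"); return r.x,np.abs(f(r.x)).reshape(-1,2).round(1)
T=lambda a:(np.array(a)+.5)/4-.5+[290,155]
S=lambda a:(np.array(a)+.5)/3.9-.5+[255,210]
E
cat > fit.py <<'E'
from h import *
top=[(30,40,100),(30,-40,100),(-30,-40,100),(-30,40,100)]; foot=[(-30,-40,0),(-30,40,0),(30,-40,0)]
O={"blue":[("top",top,T([(60,293),(222,323),(194,442),(38,411)])),("scene",top+foot,S([(98,38),(281,88),(212,172),(25,118),(212,373),(40,322),(279,290)]))],
"green":[("top",top,T([(342,359),(507,390),(487,515),(318,488)])),("scene",top+foot,S([(424,132),(625,188),(560,287),(357,222),(548,493),(352,433),(603,385)]))],
"plate":[("top",[(120,125,7),(120,-125,7),(0,-125,7),(0,125,7)],T([(98,46),(555,135),(518,352),(53,257)])),("scene",[(120,125,7),(120,-125,7),(0,-125,7)],S([(238,30),(770,175),(683,346)]))]}
P={}
for k,o in O.items():
    P[k],r=fit(o,[450,-120,0.]); print(k,P[k].round(3),r.tolist())
    for i in range(len(o)): print("  only",o[i][0],fit(o[i:i+1],P[k])[0].round(2))
e=P["plate"]; 
for k in("blue","green"):
    d=P[k]-e; c,s=np.cos(e[2]),np.sin(e[2]); print(k,"in plate frame",c*d[0]+s*d[1],-s*d[0]+c*d[1],np.degrees(d[2]))
E
python3 fit.py
```

```text
blue [ 4.78491e+02 -8.59660e+01 -1.60000e-02] [[0.7, 1.4], [0.9, 0.6], [1.8, 1.1], [2.0, 0.3], [0.4, 1.2], [1.0, 0.9], [0.0, 0.2], [2.3, 1.0], [0.8, 2.9], [2.1, 0.5], [1.1, 0.6]]
  only top [ 4.7829e+02 -8.5800e+01 -2.0000e-02]
  only scene [ 4.7863e+02 -8.5950e+01 -2.0000e-02]
green [ 4.71215e+02 -2.20609e+02 -1.60000e-02] [[0.6, 1.1], [0.9, 0.4], [0.8, 0.3], [0.3, 1.7], [2.0, 0.8], [1.0, 0.2], [3.0, 0.2], [2.1, 0.2], [0.2, 3.1], [2.5, 0.9], [0.1, 4.1]]
  only top [ 469.73 -220.4     0.  ]
  only scene [ 4.7257e+02 -2.2066e+02 -2.0000e-02]
plate [ 5.40763e+02 -1.55694e+02 -2.40000e-02] [[0.5, 0.2], [0.3, 0.6], [0.4, 0.7], [1.3, 0.2], [0.3, 0.1], [0.0, 0.4], [0.3, 1.1]]
  only top [ 5.4152e+02 -1.5630e+02 -2.0000e-02]
  only scene [ 5.3938e+02 -1.5567e+02 -3.0000e-02]
blue in plate frame -63.92997293549724 68.21128354785989 0.4586620651954768
green in plate frame -67.96776119007937 -66.56739285522899 0.4768812687400449
```

Both views agree. Blue is at about (478.5,-86) with a gap of about 34 mm to the plate, and the plate's yaw is about -1.4°. I'll move to a point in front of blue with the fingers 30 mm apart and level with the edge, so both of them push.

Request:
arm_command(gripper=[30, 30, 30, 30, 30], dp=[[0.95, -0.82, 0], [0.95, -0.82, 0], [0.95, -0.82, 0], [0.95, -0.82, 0], [0.95, -0.82, 0]], twist=[0, 0, 0, 0, 0])

```text
time: 0.72
tool_pos: [252.7, -357.9, 226.5]
tcp_rot: [-3.141, 0.0, 0.339]
contact_force: [0.1, 0.9, 0.2]
grip_width: 46.3
finger_force: 0.0
```

Request:
arm_command(gripper=[30, 30, 30, 30, 30], dp=[[0.95, -0.82, 0], [0.95, -0.82, 0], [0.95, -0.82, 0], [0.95, -0.82, 0], [0.95, -0.82, 0]], twist=[0, 0, 0, 0, 0])

```text
time: 1.35
tool_pos: [330.6, -221.8, 226.5]
tcp_rot: [-3.141, 0.0, 0.339]
contact_force: [-0.3, -0.5, 0.5]
grip_width: 29.8
finger_force: 0.0
```

Request:
arm_command(gripper=[30, 30, 30, 30, 30], dp=[[0.95, -0.82, 0], [0.95, -0.82, 0], [0.95, -0.82, 0], [0.95, -0.82, 0], [0.95, -0.82, 0]], twist=[0, 0, 0, 0, 0])

```text
time: 1.98
tool_pos: [408.5, -85.7, 226.5]
tcp_rot: [-3.141, 0.0, 0.339]
contact_force: [0.1, -0.6, 0.2]
grip_width: 30.0
finger_force: 0.0
```

Request:
arm_command(gripper=[30, 30, 30, 30, 30], dp=[[0, 0, 0.5], [0, 0, 0.5], [0, 0, 0.5], [0, 0, 0.5], [0, 0, 0]], twist=[1, 1, 1, 1, 0.15])

```text
time: 2.6
tool_pos: [407.6, -86.4, 175.9]
tcp_rot: [-3.141, 0.002, -0.023]
contact_force: [-0.7, -0.7, 0.5]
grip_width: 29.7
finger_force: 0.0
```

Request:
arm_command(gripper=[30, 30, 30, 30, 30], dp=[[0, 0, 0.95], [0, 0, 0.95], [0, 0, 0.95], [0, 0, 0.95], [0.4, 0, 0]], twist=[0, 0, 0, 0, 0])

```text
time: 3.22
tool_pos: [417.5, -86.6, 81.0]
tcp_rot: [-3.14, 0.003, -0.023]
contact_force: [0.5, 0.6, 0.4]
grip_width: 30.0
finger_force: 0.0
```

Request:
arm_command(gripper=[30, 30, 30, 30, 30], dp=[[0.2, 0, 0], [0.2, 0, 0], [0.2, 0, 0], [0.2, 0, 0], [0.2, 0, 0]], twist=[0, 0, 0, 0, 0])

```text
time: 3.85
tool_pos: [443.3, -87.5, 81.7]
tcp_rot: [-3.142, 0.001, -0.023]
contact_force: [-1.2, 0.1, -0.4]
grip_width: 29.8
finger_force: 0.5
```

Request:
arm_command(gripper=[30, 30, 30, 30, 30], dp=[[0.2, 0, 0], [0.2, 0, 0], [0.2, 0, 0], [0.2, 0, 0], [0.2, 0, 0]], twist=[0, 0, 0, 0, 0])

```text
time: 4.47
tool_pos: [468.6, -88.2, 81.7]
tcp_rot: [3.142, 0.0, -0.023]
contact_force: [-0.2, -0.6, -0.0]
grip_width: 30.1
finger_force: 0.5
```

```bash
python3 - <<'E'
from h import *
print(get_obs()["tool_pos"])
a=capture("scene")[150:320,230:460,::-1]; b=capture("top")[155:295,290:440,::-1]
a=cv2.resize(a,(460,340),interpolation=2); b=cv2.resize(b,(364,340),interpolation=2)
cv2.imwrite("pics/c1.png",np.hstack([a,b])[:,:800])
E
```

```text
[468.59332977 -88.16804417  81.66179812]
```

View pics/c1.png

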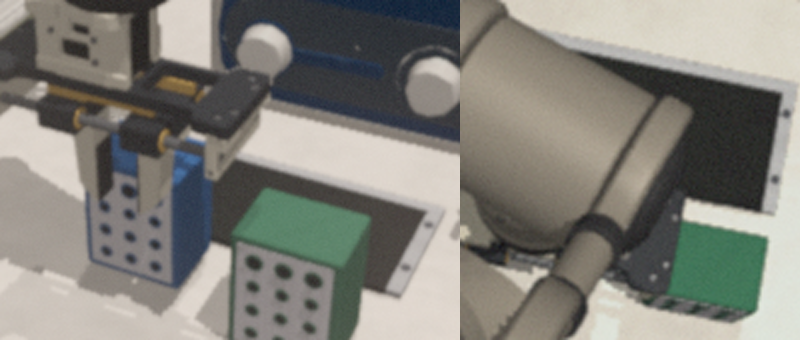

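Blue is upright and nearly at the plate, held square by both fingers. I'll push on slowly.

Request:
arm_command(gripper=[30, 30, 30, 30, 30], dp=[[0.2, 0, 0], [0.2, 0, 0], [0.2, 0, 0], [0.2, 0, 0], [0.2, 0, 0]], twist=[0, 0, 0, 0, 0])

```text
time: 5.2
tool_pos: [493.7, -88.8, 81.8]
tcp_rot: [3.141, -0.0, -0.023]
contact_force: [-1.5, -0.4, 1.3]
grip_width: 30.4
finger_force: 0.7
```

```bash
python3 - <<'E'
from h import *
o=get_obs();print(o["tool_pos"],o["contact_force"])
a=capture("scene")[150:320,230:460,::-1]
cv2.imwrite("pics/c2.png",cv2.resize(a,(690,510),interpolation=2))
E
```

```text
[493.74141385 -88.78193147  81.75902273] [-1.50841947 -0.41577538  1.26624943]
```

View pics/c2.png

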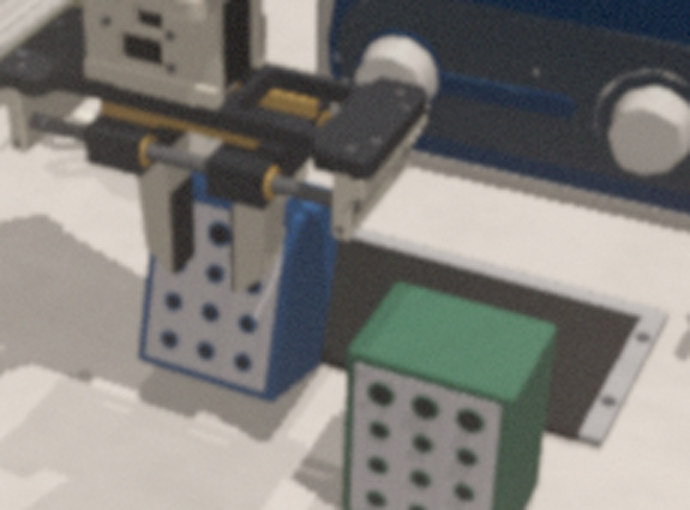

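The block is leaning squarely with its foot stopped at the edge. I'll continue in the same way.

Request:
arm_command(gripper=[30, 30, 30, 30, 30], dp=[[0.2, 0, 0], [0.2, 0, 0], [0.2, 0, 0], [0.15, 0, 0], [0.1, 0, 0]], twist=[0, 0, 0, 0, 0])

```text
time: 5.88
tool_pos: [514.9, -89.2, 81.7]
tcp_rot: [3.141, -0.0, -0.023]
contact_force: [-0.1, 1.3, -0.6]
grip_width: 30.1
finger_force: 0.0
```

Request:
arm_command(gripper=[30, 30, 30, 30, 30], dp=[[0.1, 0, 0], [0.1, 0, 0], [0, 0, 0], [0, 0, 0], [0, 0, 0]], twist=[0, 0, 0, 0, 0])

```text
time: 6.5
tool_pos: [519.5, -89.4, 81.7]
tcp_rot: [3.141, -0.0, -0.023]
contact_force: [-0.2, 0.1, -0.2]
grip_width: 30.4
finger_force: 0.0
```

```bash
python3 - <<'E'
from h import *
o=get_obs();print(o["tool_pos"],o["contact_force"])
a=capture("scene")[150:320,230:460,::-1]
cv2.imwrite("pics/c3.png",cv2.resize(a,(690,510),interpolation=2))
E
```

```text
[519.47570552 -89.36077472  81.74141329] [-0.16846382  0.05509988 -0.22752016]
```

View pics/c3.png

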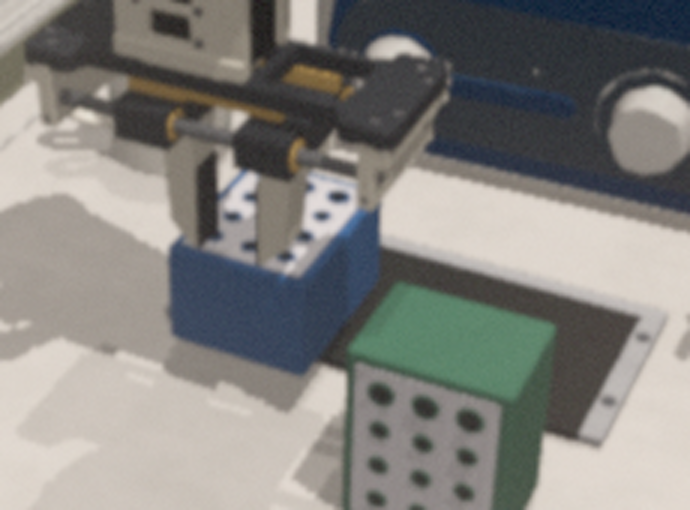

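The block lies flat with its holes up. I'll lift straight up, then back off to one side so the cameras can see it.

Request:
arm_command(gripper=[30, 30, 30, 30, 30], dp=[[0, 0, -0.6], [0, 0, -1], [0, 0, -1], [0, 0, -1], [0, 0, -1]], twist=[0, 0, 0, 0, 0])

```text
time: 7.18
tool_pos: [519.6, -89.3, 198.7]
tcp_rot: [3.141, -0.001, -0.023]
contact_force: [0.4, 0.4, 0.9]
grip_width: 29.8
finger_force: 0.0
```

Request:
arm_command(gripper=[30, 30, 30, 30, 30], dp=[[-1, 0, 0], [-1, 0, 0], [-1, 0, 0], [-1, 0, 0], [-1, 0, 0]], twist=[0, 0, 0, 0, 0])

```text
time: 7.8
tool_pos: [393.9, -86.4, 197.8]
tcp_rot: [3.141, -0.001, -0.023]
contact_force: [-0.1, -0.1, -0.6]
grip_width: 30.0
finger_force: 0.0
```

Request:
arm_command(gripper=[30, 30, 30, 30, 30], dp=[[0, -1, 0], [0, -1, 0], [0, -1, 0], [0, -1, 0], [0, -1, 0]], twist=[0, 0, 0, 0, 0])

```text
time: 8.43
tool_pos: [397.6, 39.3, 197.8]
tcp_rot: [3.141, -0.002, -0.023]
contact_force: [0.6, -1.1, 0.3]
grip_width: 29.9
finger_force: 0.0
```

Request:
arm_command(gripper=[30, 30, 30, 30, 30], dp=[[0, -1, 0], [0, -1, 0], [0, -1, 0], [0, -1, 0], [0, 0, 0]], twist=[0, 0, 0, 0, 0])

```text
time: 9.05
tool_pos: [399.9, 139.5, 197.6]
tcp_rot: [-3.141, -0.001, -0.021]
contact_force: [0.1, 0.1, -0.1]
grip_width: 29.9
finger_force: 0.0
```

```bash
python3 - <<'E'
from h import *
cv2.imwrite("pics/s9.png",capture("scene")[:,:,::-1])
b=capture("top")[155:295,290:440,::-1]
cv2.imwrite("pics/topz9.png",cv2.resize(b,None,fx=4,fy=4,interpolation=cv2.INTER_CUBIC))
E
```

```text
(no output)
```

View pics/topz9.png

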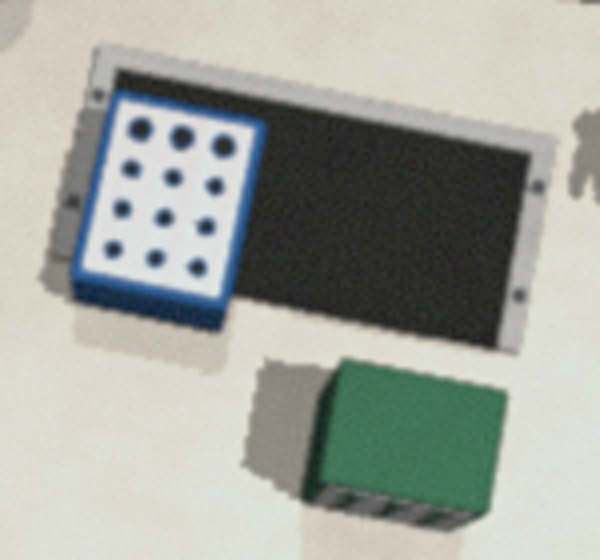

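The arm is out of view, and green has not moved. Blue's top corners are at (114,92), (267,122), (228,302) and (72,275). I'll fit its pose to confirm.

```bash
python3 - <<'E'
from h import *
e=np.array([540.76,-155.69,-.024])
p,r=fit([("top",[(100,40,67),(100,-40,67),(0,-40,67),(0,40,67)],T([(114,92),(267,122),(228,302),(72,275)]))],[540,-87,0])
d=p-e;c,s=np.cos(e[2]),np.sin(e[2]);print(p,r.tolist(),"foot in plate",c*d[0]+s*d[1],-s*d[0]+c*d[1],np.degrees(d[2]))
print(get_obs()["contact_force"])
E
```

```text
[ 5.21019127e+02 -8.81407801e+01 -2.87920383e-02] [[0.4, 1.5], [0.8, 0.9], [0.4, 2.3], [0.8, 0.6]] foot in plate -21.356213834962176 67.05603114369374 -0.27456357030735246
[-0.06269418  0.1487056  -0.20168479]
```

The block is flat and square, but the foot overhangs the front edge by about 20 mm. The image agrees: the lower front edge sits about 38 zoomed pixels in front of the plate's edge line. I'll push the foot end gently back to the edge, keeping the gripper's body above the green block's top.

Request:
arm_command(gripper=[30, 30, 30, 30, 30], dp=[[0.34, 0.9, 0], [0.34, 0.9, 0], [0.34, 0.9, 0], [0.34, 0.9, 0], [0.34, 0.9, 0]], twist=[0, 0, 0, 0, 0])

```text
time: 9.78
tool_pos: [439.7, 23.2, 197.1]
tcp_rot: [3.141, -0.0, -0.025]
contact_force: [-0.5, 0.2, -0.6]
grip_width: 29.5
finger_force: 0.0
```

Request:
arm_command(gripper=[30, 30, 30, 30, 30], dp=[[0.34, 0.9, 0], [0.34, 0.9, 0], [0.34, 0.9, 0], [0.34, 0.9, 0], [0.34, 0.9, 0]], twist=[0.03, 0, 0, 0, 0])

```text
time: 10.4
tool_pos: [479.0, -90.4, 197.0]
tcp_rot: [3.141, -0.0, -0.027]
contact_force: [-0.5, 0.2, -0.5]
grip_width: 29.6
finger_force: 0.0
```

Request:
arm_command(gripper=[30, 30, 30, 30, 30], dp=[[0, 0, 0.8], [0, 0, 0.9], [0, 0, 0.9], [0, 0, 0.9], [0, 0, 0.7]], twist=[0, 0, 0, 0, 0])

```text
time: 11.02
tool_pos: [478.7, -89.5, 91.2]
tcp_rot: [3.141, 0.001, -0.027]
contact_force: [0.4, 1.1, -0.0]
grip_width: 30.2
finger_force: 0.0
```

Request:
arm_command(gripper=[30, 30, 30, 30, 30], dp=[[0, -0.05, 0.7], [0, 0, 0.7], [0, 0, 0.6], [0.4, 0, 0], [0.4, 0, 0]], twist=[0, 0, 0, 0, 0])

```text
time: 11.65
tool_pos: [500.7, -88.3, 42.3]
tcp_rot: [3.141, -0.001, -0.026]
contact_force: [1.1, 0.1, 0.0]
grip_width: 30.1
finger_force: 0.0
```

Request:
arm_command(gripper=[30, 30, 30, 30, 30], dp=[[0.2, 0, 0], [0.2, 0, 0], [0.15, 0, 0], [0.15, 0, 0], [0.1, 0, 0]], twist=[0, 0, 0, 0, 0])

```text
time: 12.28
tool_pos: [519.3, -88.2, 41.7]
tcp_rot: [3.142, 0.0, -0.026]
contact_force: [-2.1, 0.2, 0.9]
grip_width: 30.1
finger_force: 0.7
```

Request:
arm_command(gripper=[30, 30, 30, 30, 30], dp=[[0.1, 0, 0], [0.1, 0, 0], [0.1, 0, 0], [0.1, 0, 0], [0.1, 0, 0]], twist=[0, 0, 0, 0, 0])

```text
time: 12.9
tool_pos: [532.0, -88.6, 41.7]
tcp_rot: [3.141, -0.0, -0.026]
contact_force: [-2.3, 0.8, -0.6]
grip_width: 30.2
finger_force: 0.6
```

Request:
arm_command(gripper=[30, 30, 30, 30, 30], dp=[[-0.3, 0, 0], [-0.8, 0, 0], [-0.8, 0, -0.7], [-0.8, 0, -1], [-0.6, 0, -1]], twist=[0, 0, 0, 0, 0])

```text
time: 13.52
tool_pos: [448.1, -86.3, 109.8]
tcp_rot: [-3.142, 0.0, -0.026]
contact_force: [0.8, 0.5, -0.4]
grip_width: 30.0
finger_force: 0.0
```

Request:
arm_command(gripper=[30, 30, 30, 30, 30], dp=[[-0.4, -0.5, -1], [0, -1, -1], [0, -1, -1], [0, -1, -0.5], [0, -1, 0]], twist=[0, 0, 0, 0, 0])

```text
time: 14.15
tool_pos: [442.6, 26.9, 197.9]
tcp_rot: [3.141, -0.003, -0.026]
contact_force: [0.7, -0.1, -0.5]
grip_width: 29.9
finger_force: 0.0
```

Request:
arm_command(gripper=[30, 30, 30, 30, 30], dp=[[0, -1, 0], [0, -1, 0], [0, -1, 0], [0, -1, 0], [0, -1, 0]], twist=[0, 0, 0, 0, 0])

```text
time: 14.78
tool_pos: [445.1, 151.9, 196.7]
tcp_rot: [3.142, -0.0, -0.026]
contact_force: [-0.3, 0.3, -0.4]
grip_width: 30.0
finger_force: 0.0
```

```bash
python3 - <<'E'
from h import *
b=capture("top")[155:295,290:440,::-1]
cv2.imwrite("pics/topz10.png",cv2.resize(b,None,fx=4,fy=4,interpolation=cv2.INTER_CUBIC))
E
```

```text
(no output)
```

View pics/topz10.png

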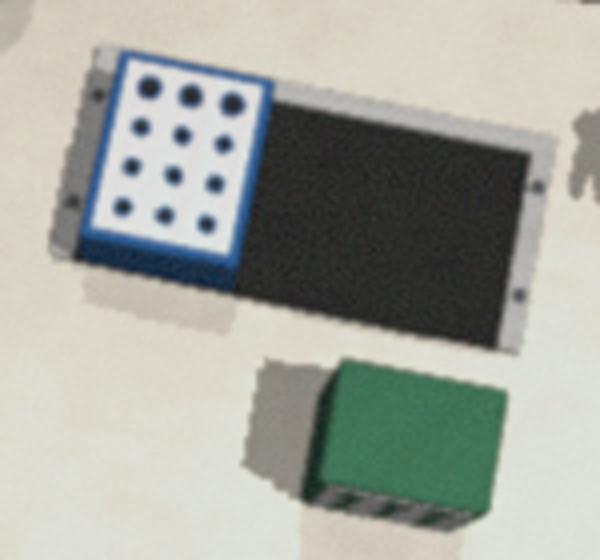

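Blue's lower front edge, from (82,258) to (230,288), now lies along the plate's edge line to within about 2 mm, and the block is square with its holes up. Green is unmoved and the arm is clear.

```bash
python3 -c "
from plant import *
print(close_job())"
```

```text
the job is handed in; nothing more can be done
None
```

The job is handed in: the blue block lies flat and square on the plate, holes up, with its foot end within about 2 mm of the front edge. It landed overhanging by about 20 mm, so I slid it back once. The green block hasn't moved, and the arm finished clear of everything.

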